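Seat the culture dish and flip its warmer's status flag

TASK

One of the three dish warmers has a dish standing too far forward in its bay: push that dish back along its bay with a fingertip, without picking it up, until it is fully home against the back stop. Then mark that warmer as occupied: get a fingertip under the free edge of its green status flag and flip the flag right over its hinge until it lies flat on top of the warmer, orange face up. Leave the other two warmers, their flags and dish, and everything else on the bench as they are.

Things in the scene. Friction and masses are not known exactly. Their poses are not given: they have to be found in the camera images.
- warmer_a: The dish warmer being loaded, one of three alike side by side in any order: white box 140 mm deep (x) x 130 mm wide (y) x 46 mm high; origin at the centre of its underside, x from its front (robot side) to its back, z up. Fixed to the bench. On top, the dish bay is centred at y = +24 mm and the flag at y = -41 mm.
- dish_a_center (a point): Centre (half-way up, 8 mm above the plate) of the loose covered culture dish in warmer a: a clear disc with a frosted lid, 60 mm diameter, 16 mm high, about 45 g, standing on the black plate but too far forward in its bay, with about 40 to 60 mm still to slide back.
- bay_a_home (a point): Where the dish centre is when home in bay a; x axis to the back of the warmer. The bay is a black plate, its top 50 mm above the bench, open at the front: a straight channel along x, 66 mm wide between rails, closed by a back stop. Rails and stop rise 8 mm above the plate. Home is 30 mm behind the middle of the warmer.
- flag_a (a joint): Status flag of warmer a, angle in rad: 0 = sticking out level in front of the warmer, green face up; 3.14 = folded over onto the warmer's top, orange face up; both are firm stops. Plate 62 mm from hinge to free edge, 40 mm wide, 4 mm thick, 28 g. The stiff hinge (0.015 N m, about 0.5 N at the free edge) stays wherever it is left. Starts at 0 to 0.2.
- flag_a_hinge (a point): Middle of the hinge line of flag a, front right of warmer a, 58 mm above the bench; its x axis points to the back of the warmer, the hinge line runs along y. Hinge ears reach 27 mm to either side and 4 mm above the line. Under the part of the flag that sticks out is open bench, but for a stop tongue under its first 16 mm.
- flag_a_edge (a point): Middle of the free edge of flag a, 62 mm from the hinge line, mid-thickness; moves with the flag.
- dish_b_center (a point): Centre of the dish already home in warmer b, same kind as dish a. Leave it.
- flag_b (a joint): Status flag of warmer b, angle in rad: 0 = sticking out level in front of the warmer, green face up; 3.14 = folded over onto the warmer's top, orange face up; both are firm stops. Already over (starts near 3.14). Leave it.
- flag_c (a joint): Status flag of warmer c, angle in rad: 0 = sticking out level in front of the warmer, green face up; 3.14 = folded over onto the warmer's top, orange face up; both are firm stops. Warmer c is empty; its flag starts near 0. Leave it.
- warmer_b: The warmer already in use (dish home, orange flag): white box 140 mm deep (x) x 130 mm wide (y) x 46 mm high; origin at the centre of its underside, x from its front (robot side) to its back, z up. Built as warmer a. Fixed.
- warmer_c: The empty warmer (green flag): white box 140 mm deep (x) x 130 mm wide (y) x 46 mm high; origin at the centre of its underside, x from its front (robot side) to its back, z up. Built as warmer a. Fixed.
- jar: Bystander: amber jar, 44 mm diameter, 55 mm high, origin at its underside.
- vial_1: Bystander: vial with blue cap, 27 mm diameter, 46 mm high, origin at its underside.
- vial_2: Bystander: vial with white cap, 27 mm diameter, 46 mm high, origin at its underside; behind the warmers.
- slide_box: Bystander: blue slide box 80 x 30 x 28 mm, origin at its underside; behind the warmers.
- marker_pen: Bystander: marker pen lying on the bench, about 130 mm long, 13 mm thick, origin at its underside.
- wash_bottle: Bystander: white bottle, 60 mm diameter, 120 mm high, origin at its underside.

How it is judged:
By the outcome, as a careful person would: the job done as asked, in the order asked, and still so for the second after the job is handed in, with the robot touching nothing.
It also fails if it takes over 51 s, if anything falls off the work surface, if the arm or the gripper's body presses on something with over 40 N, if the wrist force passes 120 N, or if a joint passes its speed limit or range.

ROBOT

A 6-joint arm with a two-finger parallel gripper is mounted at the origin on the work surface. World frame = base frame: x ahead of the robot, y to its left, z up, the work surface at z = 0. Lengths are in m, angles in rad, forces in N, time in s.
With the tool pointing down it reaches from about 0.3 to 0.85 m from the base axis. Payload 5.4 kg.
Tool frame: the origin (TCP) lies between the finger pads; the fingertips stand 11 mm ahead of it and the grasp point (between the pads) lies 8 mm behind it; z points along the fingers, x is the direction in which the jaws open and shut, and the axes are right-handed (so a half turn about z gives the same grasp; the last joint's range is limited). The gripper opens to 85 mm and grips with 20 to 120 N. Pads are 22 mm wide; open, the fingers measure 114 mm over their backs; the gripper's body (76 mm by 85 mm) begins 54 mm behind the grasp point. The pads swing forward as they close: fully open they stand 13 mm farther back than shut.
Start: joints at [-0.21, 0.158, 1.597, -0, 1.386, -0.21], TCP at [0.575, -0, 0.242] pointing down, gripper open.
Joint ranges: [-2.91, 2.91], [-0.94, 2.29], [0.18, 2.7], [-1.29, 4.43], [0.17, 2.64], [-3, 3]. Speed limits (rad/s): [2.57, 2.57, 3.14, 3.14, 3.14, 3.14].

INTERFACE

Orientations are given as a rotation vector (axis times angle).
In Python, from plant import robot, vision, workorder, spotter, read_time_s, read_joint_positions, read_joint_velocities, read_joint_torque, read_ee_pos, read_tool_rot, read_wrist_force, read_ft_torque, read_opening gives the robot as it stands. The module is installed in compiled form; this text tells all that it offers. Calls block until the motion is done:
- robot.move_pose(position, orientation): joint-space move of the TCP to a pose.
- robot.move_l(position, velocity=0.15, rot=None): straight line of the TCP; rot=None keeps the orientation; velocity is the mean speed in m/s.
- robot.set_joints(angles): joint-space move.
- robot.set_gripper(opening, effort=None): opening from 0.0 (shut) to 1.0 (fully open); effort is the grip in N (None keeps the last); returns when the fingers have stopped.
- robot.sleep(seconds).
- robot.ik(position, orientation): joint angles nearest the present ones, or None.
- vision.capture(name): name is "scene" or "side" or "wrist"; returns the picture (480x640x3 uint8, red, green, blue); there is no depth.
- vision.calibration(name): a dict with "mtx" (3x3 intrinsics, pixels), "rvec" (rotation vector, rad) and "tvec" (3), from world to camera coordinates, as OpenCV has them. Camera axes: x right, y down, z forward; pixel columns grow to the right and rows downward; lengths in m; the calibration is good to about 2 mm. A picture is of the moment at which its call begins: read the wrist's pose just before it. calibration takes no time and is no camera call; for the wrist camera it gives the pose at the moment of the call.
A pose or a line that the arm cannot do raises robot.IKError and nothing moves.
- workorder.job_done(): hands the job in, once; it reports no verdict.
Trained networks look in the newest picture that a camera, given by its name, has taken for a name from the list of things; names that differ only in an ending like _2 or _b are one class to them, and where a whole thing is asked for, a point or a joint stands for the part that bears it (a point fixed in the world has none). Each returns a list of dicts, best first, with "p" (0 to 1); they miss things now and then, are a little off and sometimes report something else, mostly with a low value. They report only what shows in the picture. A call takes as long as a camera call.
- spotter.look_for(target, camera): "centre" ([column, row] in pixels, amid what is visible of it).
Readings, each from a call of its own:
- read_time_s(): time.
- read_joint_positions(): joint angles.
- read_joint_velocities(): joint speeds.
- read_joint_torque(): joint torques, N m.
- read_ee_pos(): TCP position.
- read_tool_rot(): TCP orientation.
- read_wrist_force(): force on the tool from outside, world axes, zero at the start.
- read_ft_torque(): the same for the moment, N m.
- read_opening(): opening from 0.0 (shut) to 1.0 (fully open).
Only numpy, scipy, OpenCV 4.12 (cv2) and the standard library are available. Lean on these libraries where they do the work, as an engineer would, in place of code of your own. Each camera call takes 0.05 s, during which the arm holds its last target.

## Working session

There is one attempt and no reset: what is moved stays moved. The work goes in short steps, each a Python script; the robot and the scene stay as the last script left them, time stands still between calls to the robot, and variables do not carry over. Pictures are saved under pics/ and viewed, and the job is handed in when it is done.

```bash
mkdir -p pics; ls
python3 - <<'E'
from plant import *
import cv2
for n in ["scene","side","wrist"]:
    im=vision.capture(n); cv2.imwrite(f"pics/{n}0.png",im[:,:,::-1])
    c=vision.calibration(n); print(n,c)
    for t in ["warmer_a","dish_a_center","flag_a","jar"]:
        print(t,[(d["centre"],round(d["p"],2)) for d in spotter.look_for(t,n)])
print(read_time_s(),read_ee_pos(),read_tool_rot())
E
```

```text
pics
scene {'mtx': array([[451.37958382,   0.        , 321.6304829 ],
       [  0.        , 451.37958382, 246.57839619],
       [  0.        ,   0.        ,   1.        ]]), 'rvec': array([ 1.49557689,  2.0767414 , -0.88206064]), 'tvec': array([ 0.19018712, -0.35851631,  1.55109332])}
warmer_a [([389.3, 282.7], 0.71), ([487.2, 243.7], 0.59), ([315.0, 263.7], 0.58), ([240.1, 250.2], 0.56)]
dish_a_center [([249.5, 236.8], 0.6)]
flag_a [([381.1, 260.1], 0.9), ([310.8, 227.4], 0.74), ([247.7, 215.0], 0.54), ([408.7, 284.2], 0.41), ([253.1, 237.5], 0.25)]
jar [([486.5, 242.0], 0.85)]
side {'mtx': array([[560.6663259 ,   0.        , 307.13301659],
       [  0.        , 560.6663259 , 236.40266416],
       [  0.        ,   0.        ,   1.        ]]), 'rvec': array([ 0.71501002, -2.52839457,  1.23853594]), 'tvec': array([0.46863375, 0.25275964, 0.90567709])}
warmer_a [([221.5, 318.8], 0.94), ([279.4, 253.0], 0.85), ([327.1, 208.2], 0.63)]
dish_a_center [([325.1, 202.9], 0.72)]
flag_a [([368.1, 200.6], 0.55), ([240.8, 284.8], 0.55)]
jar [([246.7, 447.1], 0.76)]
wrist {'mtx': array([[349.57679906,   0.        , 321.31787431],
       [  0.        , 349.57679906, 242.73648449],
       [  0.        ,   0.        ,   1.        ]]), 'rvec': array([-2.81135606e+00,  4.62122763e-04, -1.48506318e-04]), 'tvec': array([-0.5750654 , -0.0424874 ,  0.38115873])}
warmer_a [([364.1, 214.7], 0.94), ([381.3, 30.9], 0.75), ([351.3, 397.8], 0.67)]
dish_a_center [([359.7, 373.2], 0.78)]
flag_a [([286.2, 412.0], 0.86), ([279.3, 255.1], 0.81), ([351.4, 29.4], 0.57)]
jar []
0.75 [ 5.74990905e-01 -2.04383736e-06  2.42298196e-01] [3.14157717e+00 9.87831913e-05 2.87830778e-05]
```

View pics/scene0.png

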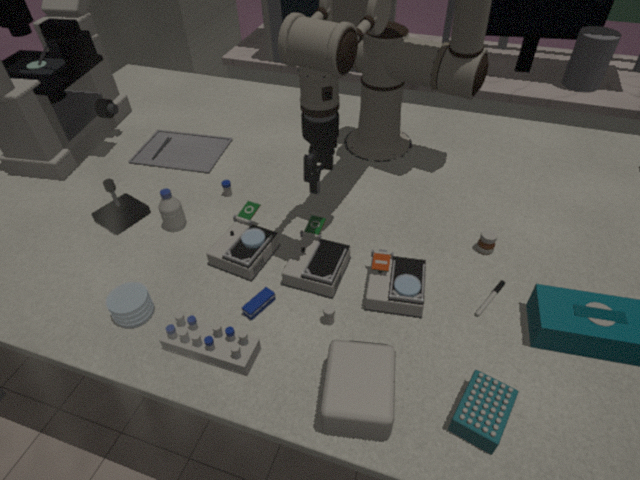

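View pics/side0.png

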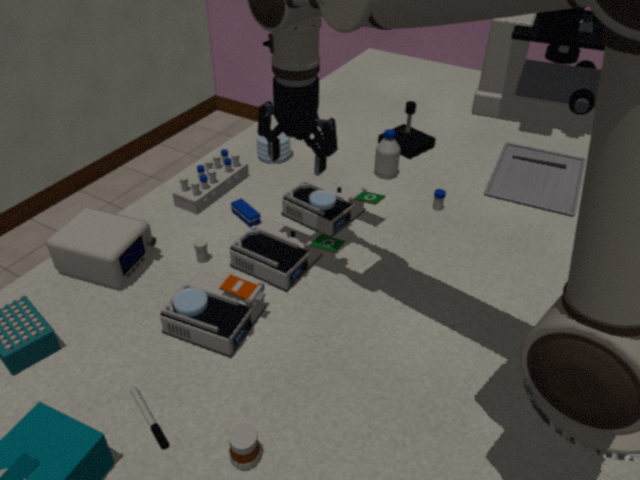

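View pics/wrist0.png

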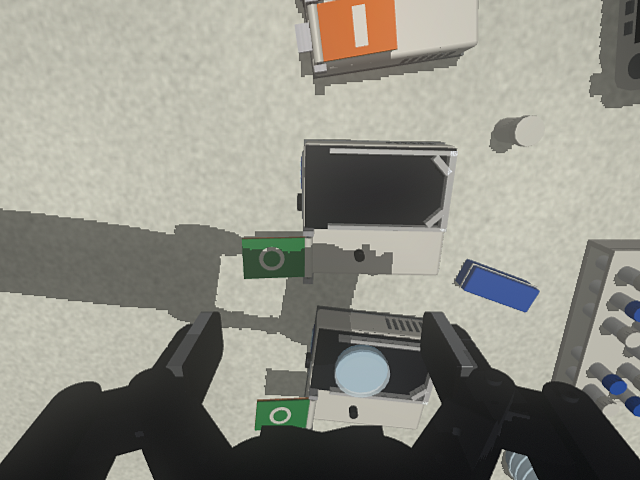

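The wrist picture shows warmer a at the bottom: dish at about (362,372), green flag at (282,414). Warmer c is in the middle at (375,205), and warmer b, with its orange flag, is at the top. I'll take a closer look with the wrist camera.

```bash
cat > h.py <<'E'
from plant import *
import cv2, numpy as np
def ray(c,uv):
    R,_=cv2.Rodrigues(np.array(c["rvec"])); o=-R.T@c["tvec"]
    p=cv2.undistortPoints(np.array([[uv]],float),c["mtx"],None)[0,0]
    return o,R.T@np.array([p[0],p[1],1])
def atz(c,uv,z):
    o,d=ray(c,uv); return o+d*(z-o[2])/d[2]
def proj(c,P):
    return cv2.projectPoints(np.array(P,float).reshape(-1,3),c["rvec"],c["tvec"],c["mtx"],None)[0][:,0]
def model(x,y,yaw,ang=0,dish=None):
    R=lambda p:(x+np.cos(yaw)*p[0]-np.sin(yaw)*p[1],y+np.sin(yaw)*p[0]+np.cos(yaw)*p[1],p[2])
    return R
E
python3 - <<'E'
from h import *
c=vision.calibration("wrist"); print(ray(c,(320,240)))
for n,uv,z in [("dish",(362,372),.066),("flag",(282,414),.06),("c00",(305,146),.05),("wa fl",(319,308),.046),("wa br",(419,430),.046),("wa fr",(309,423),.046)]:
    print(n,atz(c,uv,z).round(3))
cs=vision.calibration("side")
print(atz(cs,(325,200),.066),atz(cs,(368,198),.06))
q=robot.ik([0.6,-0.2,0.26],[np.pi,0,0]);print(q)
E
```

```text
(array([0.57503976, 0.08322994, 0.37445717]), array([-0.00366961, -0.31687092, -0.94850137]))
dish [ 0.618 -0.168  0.066]
flag [ 0.53  -0.231  0.06 ]
c00 [0.56  0.064 0.05 ]
wa fl [ 0.573 -0.103  0.046]
wa br [ 0.694 -0.27   0.046]
wa fr [ 0.56  -0.259  0.046]
[ 0.60419612 -0.16328816  0.066     ] [ 0.53150238 -0.22791736  0.06      ]
[-5.12483445e-01  2.94717059e-01  1.40230632e+00 -4.44089210e-16
  1.44456927e+00 -5.12483445e-01]
```

Run:
```python
from h import *
robot.set_gripper(0.0)
robot.move_pose([0.59,-0.27,0.25],[np.pi,0,0])
c=vision.calibration("wrist")
im=vision.capture("wrist"); cv2.imwrite("pics/wrist1.png",im[:,:,::-1])
for t in ["warmer_a","dish_a_center","flag_a"]:
        print(t,[(d["centre"],round(d["p"],2)) for d in spotter.look_for(t,"wrist")])
cv2.imwrite("pics/wrist1z.png",cv2.resize(im[60:360,150:550],None,fx=2,fy=2,interpolation=cv2.INTER_CUBIC)[:,:,::-1])
import pickle; pickle.dump(c,open("w1.pkl","wb"))
im=vision.capture("side"); cv2.imwrite("pics/side1z.png",cv2.resize(im[150:270,230:430],None,fx=4,fy=4,interpolation=cv2.INTER_CUBIC)[:,:,::-1])
print(read_time_s(),read_ee_pos(),read_opening())
```

```text
warmer_a [([353.1, 153.9], 0.95)]
dish_a_center [([353.5, 104.3], 0.93)]
flag_a [([255.7, 170.4], 0.91), ([321.5, 402.6], 0.32)]
2.8167 [ 0.59035091 -0.26865979  0.25013668] 0.002476403760146986
```

View pics/wrist1z.png

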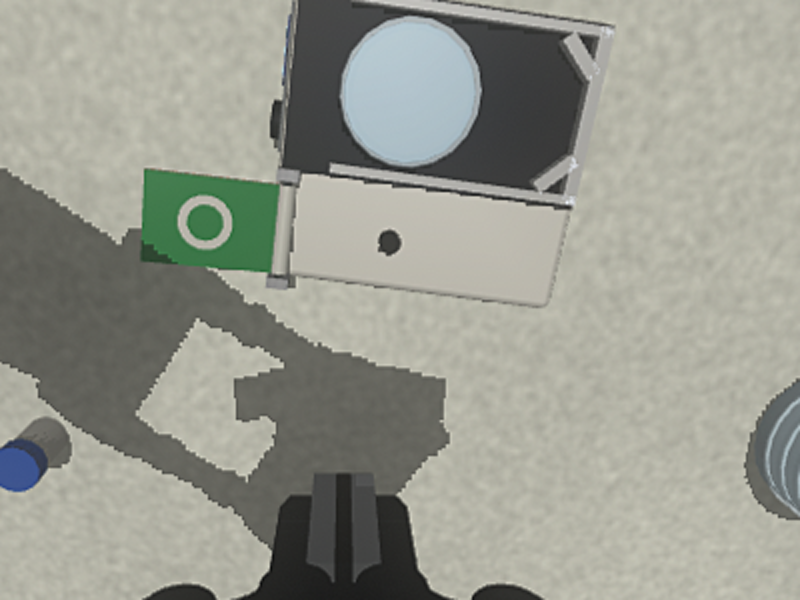

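View pics/side1z.png

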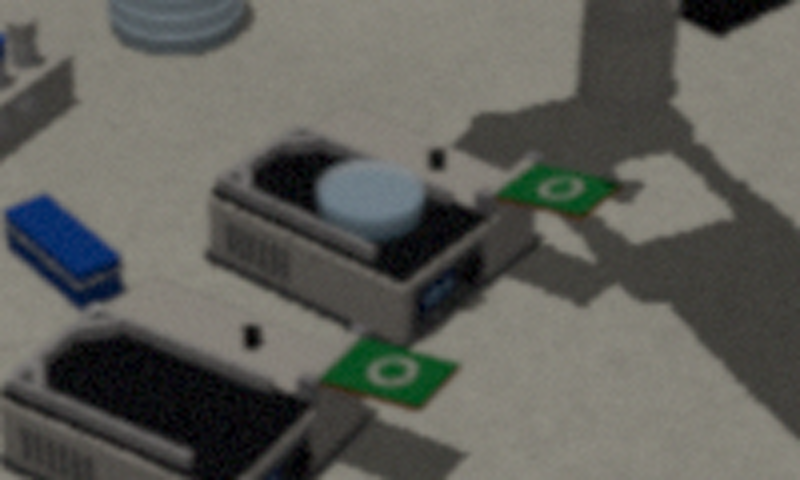

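Run:
```python
from h import *
import pickle; c=pickle.load(open("w1.pkl","rb"))
F=lambda u,v,z: atz(c,(u/2+150-.25,v/2+60-.25),z)
P={}
for n,u,v,z in [("railBL",612,25,.058),("railBR",572,205,.058),("railR front",330,168,.058),("earL",288,176,.062),("earR",278,282,.062),("boxBR",548,305,.046),("dishtop",411,91,.066),("flagL",145,169,.06),("flagR",141,262,.06),("dish bottomedge",411,166,.066),("dish topedge",411,16,.066),("dishL",341,91,.066),("dishR",481,91,.066),("plateFR",283,168,.05),("flagLhi",145,169,.07),("flagRhi",141,262,.07)]:
    P[n]=F(u,v,z); print(n,P[n].round(4))
d=P["railBL"]-P["railBR"]; print("yaw rail",np.arctan2(-d[0],d[1]))
d=P["earL"]-P["earR"]; print("yaw ear",np.arctan2(-d[0],d[1]), np.linalg.norm(d))
d=P["railBR"]-P["railR front"]; print("yaw railR",np.arctan2(d[1],d[0]))
for h in ("","hi"):
  L,R=P["flagL"+h],P["flagR"+h];print(np.linalg.norm(L-R), (L+R)/2, np.linalg.norm(((L+R)/2-(P["earL"]+P["earR"])/2)[:2]))
```

```text
railBL [ 0.7032 -0.1448  0.058 ]
railBR [ 0.6943 -0.2189  0.058 ]
railR front [ 0.5844 -0.2028  0.058 ]
earL [ 0.5659 -0.206   0.062 ]
earR [ 0.5601 -0.2537  0.062 ]
boxBR [ 0.6914 -0.2685  0.046 ]
dishtop [ 0.6189 -0.1711  0.066 ]
flagL [ 0.5023 -0.2032  0.06  ]
flagR [ 0.4967 -0.2447  0.06  ]
dish bottomedge [ 0.6198 -0.2015  0.066 ]
dish topedge [ 0.6179 -0.1426  0.066 ]
dishL [ 0.5894 -0.1711  0.066 ]
dishR [ 0.6483 -0.1711  0.066 ]
plateFR [ 0.5628 -0.2033  0.05  ]
flagLhi [ 0.505  -0.2027  0.07  ]
flagRhi [ 0.4996 -0.2429  0.07  ]
yaw rail -0.11949993657691657
yaw ear -0.12157685108846186 0.04800564245324199
yaw railR -0.145531883781905
0.04192516524101978 [ 0.49947517 -0.22397602  0.06      ] 0.06376443117538548
0.04062375885501748 [ 0.50229221 -0.22278083  0.07      ] 0.0610867234871857
```

```bash
cat >> h.py <<'E'
from scipy.spatial.transform import Rotation as Rn
YAW=-0.13
f=np.array([np.cos(YAW),np.sin(YAW),0]); l=np.array([-np.sin(YAW),np.cos(YAW),0]); u=np.array([0,0,1.])
H=np.array([.563,-.230,.058]); DISH=np.array([.6189,-.1711,.058]); HOME=np.array([.6628,-.1771,.058])
def dn(tau): return np.sin(tau)*f-np.cos(tau)*u, np.cos(tau)*f+np.sin(tau)*u
def rot(tau):
    d,n=dn(tau); return Rn.from_matrix(np.stack([-l,-n,d],1)).as_rotvec()
def tcp_from_tip(tip,tau): return tip-.011*dn(tau)[0]
def flagpose(phi,rho=.048,off=0.002,tau=None):
    if tau is None: tau=np.radians(60)*max(0,1-phi/np.radians(170))
    C=H+rho*(-np.cos(phi)*f+np.sin(phi)*u)+off*(-np.sin(phi)*f-np.cos(phi)*u)
    tip=C-.011*dn(tau)[1]
    return tcp_from_tip(tip,tau),rot(tau)
E
python3 - <<'E'
from h import *
import pickle; c=pickle.load(open("w1.pkl","rb"))
print("vial",atz(c,(160,292),.046))
for x in (-.06,-.02,.03):
    print(robot.ik(DISH+x*f+.009*u,rot(0)), robot.ik(DISH+x*f+.09*u,rot(0)))
t=np.radians(60)
for b in (-.06,0): 
    p,r=flagpose(0,off=.013); q=robot.ik(p+b*f,r); print(b,p+b*f,q)
for ph in range(0,181,20):
    p,r=flagpose(np.radians(ph)); print(ph,p.round(3),None if (q:=robot.ik(p,r)) is None else np.round(q,2))
print(read_time_s())
E
```

```text
vial [ 0.418209   -0.35609329  0.046     ]
[-4.91285560e-01  3.74200409e-01  1.70794546e+00 -4.44089210e-16
  1.05944679e+00  1.20951077e+00] [-4.91285560e-01  2.66070979e-01  1.66520805e+00 -4.44089210e-16
  1.21031363e+00  1.20951077e+00]
[-4.68076713e-01  4.62607750e-01  1.58762253e+00 -4.44089210e-16
  1.09136237e+00  1.23271961e+00] [-4.68076713e-01  3.61542695e-01  1.54564172e+00 -4.44089210e-16
  1.23440824e+00  1.23271961e+00]
[-4.42929887e-01  5.74282918e-01  1.42802010e+00 -4.44089210e-16
  1.13928964e+00  1.25786644e+00] [-4.42929887e-01  4.81532602e-01  1.38609210e+00 -4.44089210e-16
  1.27396795e+00  1.25786644e+00]
-0.06 [ 0.44101183 -0.21405159  0.04097372] [-1.242958    0.15005355  2.55878407  1.74637827  0.90912074 -1.0737795 ]
0 [ 0.50050554 -0.22182964  0.04097372] [-1.04641654  0.24584481  2.42350978  1.90940757  0.81611924 -1.05247181]
0 [ 0.501 -0.222  0.052] [-1.05  0.2   2.43  1.88  0.8  -1.01]
20 [ 0.502 -0.222  0.07 ] [-0.99  0.06  2.41  1.62  0.65 -0.67]
40 [ 0.51  -0.223  0.087] [-0.92 -0.02  2.35  1.27  0.56 -0.26]
60 [ 0.522 -0.225  0.1  ] [-0.84 -0.02  2.24  0.89  0.55  0.16]
80 [ 0.538 -0.227  0.108] [-0.77  0.03  2.12  0.58  0.61  0.51]
100 [ 0.555 -0.229  0.111] [-0.71  0.11  1.99  0.36  0.71  0.76]
120 [ 0.571 -0.231  0.108] [-0.65  0.21  1.85  0.21  0.82  0.92]
140 [ 0.585 -0.233  0.099] [-0.61  0.32  1.71  0.11  0.94  1.04]
160 [ 0.595 -0.234  0.087] [-0.58  0.44  1.58  0.03  1.07  1.11]
180 [ 0.6   -0.235  0.071] [-0.56  0.51  1.52 -0.    1.12  1.14]
2.8167
```

Run:
```python
from h import *
r=rot(0)
s=DISH-.060*f
robot.move_pose(s+.09*u,r)
w0=np.array(read_wrist_force())
robot.move_l(s+.010*u,0.12)
print("down",(np.array(read_wrist_force())-w0).round(2),read_ee_pos().round(4),read_time_s())
robot.move_l(HOME-.051*f+.010*u,0.08)
print((np.array(read_wrist_force())-w0).round(2))
for k in np.arange(-.046,-.030,.0015):
    robot.move_l(HOME+k*f+.010*u,0.03)
    F=np.array(read_wrist_force())-w0
    print(round(k,4),F.round(2),read_time_s())
    if F[0]<-5: break
im=vision.capture("side"); cv2.imwrite("pics/side2z.png",cv2.resize(im[150:270,230:430],None,fx=4,fy=4,interpolation=cv2.INTER_CUBIC)[:,:,::-1])
im=vision.capture("wrist"); cv2.imwrite("pics/wrist2.png",im[:,:,::-1])
```

```text
down [-0.05 -0.33 -0.61] [ 0.56   -0.1637  0.0688] 5.2333
[-0.27 -0.06 -0.47]
-0.046 [-1.24 -0.08  0.69] 6.3667
-0.0445 [-0.25 -1.38 -0.96] 6.6167
-0.043 [-1.59 -0.98 -0.47] 6.8667
-0.0415 [-1.14 -0.    0.19] 7.1167
-0.04 [-1.16 -0.56 -1.84] 7.3667
-0.0385 [-6.64  0.13  3.99] 7.6167
```

View pics/side2z.png

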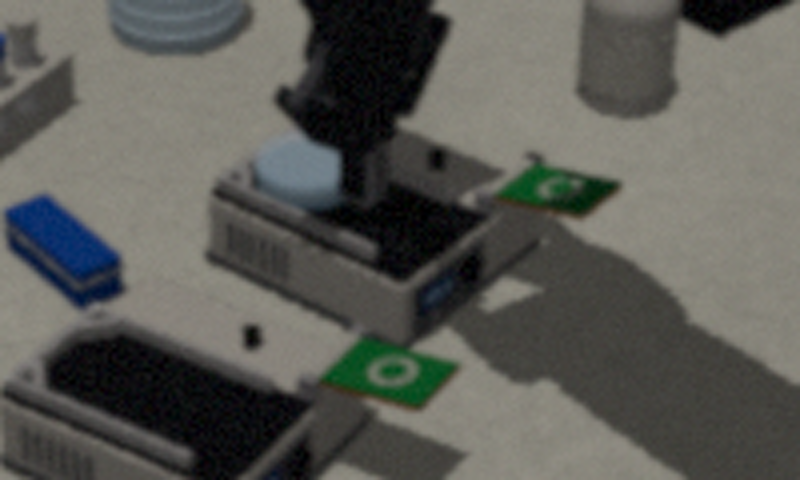

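View pics/wrist2.png

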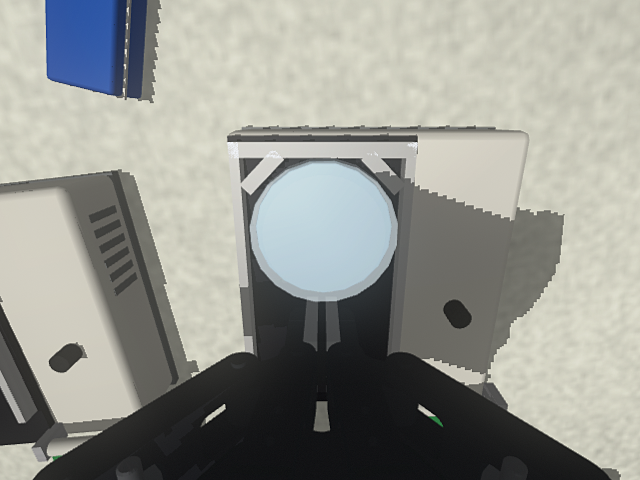

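The dish now touches both chamfers of the back stop: dish at (323,230), chamfers at (262,172) and (383,172). I'll push slightly more to confirm it's hard against the stop, then back off and check.

Run:
```python
from h import *
import pickle
for k in (-.0378,-.0371):
    robot.move_l(HOME+k*f+.010*u,0.03)
    F=np.array(read_wrist_force()); print(k,F.round(2),read_ee_pos().round(4))
    if F[0]<-15: break
robot.move_l(HOME-.06*f+.010*u,0.1)
robot.move_l(HOME-.06*f+.10*u,0.15)
c=vision.calibration("wrist"); im=vision.capture("wrist"); cv2.imwrite("pics/wrist3.png",im[:,:,::-1]); pickle.dump(c,open("w3.pkl","wb"))
print(spotter.look_for("dish_a_center","wrist"))
print(proj(c,HOME),read_time_s())
```

```text
-0.0378 [-7.7   0.4   4.49] [ 0.6237 -0.1719  0.0678]
-0.0371 [-9.09  1.26  7.16] [ 0.6238 -0.1719  0.0678]
[{'centre': [321.3, 160.9], 'p': 0.58}]
[[321.20795878 160.68896839]] 9.4417
```

View pics/wrist3.png

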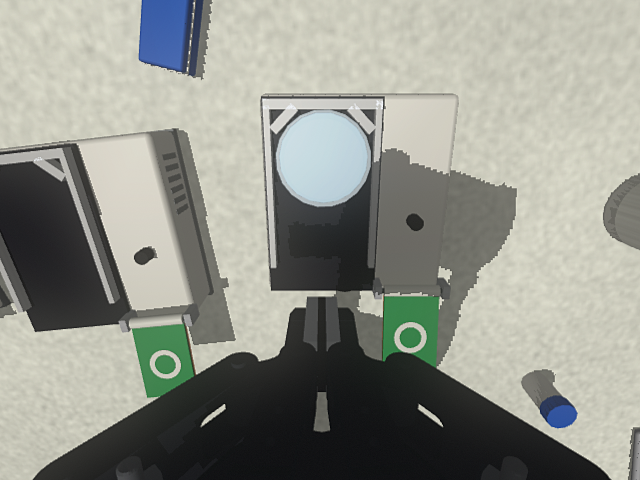

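The dish is home: the spotter's (321,161) matches the projected home point, and the arm stalled against the stop. Next is the flag. I'll go to the front pose low and look before lifting.

Run:
```python
from h import *
import pickle; c=pickle.load(open("w3.pkl","rb"))
print("H proj",proj(c,[H+.027*l,H-.027*l,H]), "ears seen ~ (379,287),(446,287)")
p,r=flagpose(0,off=.016)
a=p-.055*f
robot.move_pose(a+.12*u,rot(np.radians(30)))
robot.move_pose(a+.03*u,r)
robot.move_l(a,0.1)
print(read_wrist_force().round(2),read_ee_pos().round(4),a.round(4),read_time_s())
for n in ("side","scene"):
    im=vision.capture(n); cv2.imwrite(f"pics/{n}4.png",im[:,:,::-1])
    y,x=(140,280) if n=="side" else (150,170)
    cv2.imwrite(f"pics/{n}4z.png",cv2.resize(im[y:y+140,x:x+190],None,fx=4,fy=4,interpolation=cv2.INTER_CUBIC)[:,:,::-1])
c=vision.calibration("side")
print(proj(c,[H-.062*f,H, read_ee_pos()]))
```

```text
H proj [[373.68942137 289.22404845]
 [447.46314412 289.23071666]
 [410.57318221 289.22738228]] ears seen ~ (379,287),(446,287)
[ 0.13 -0.08 -0.32] [ 0.4463 -0.2148  0.0383] [ 0.446  -0.2147  0.038 ] 11.9917
[[379.01478427 204.09225043]
 [355.74623634 194.16341406]
 [400.05225314 220.60934731]]
```

View pics/side4z.png

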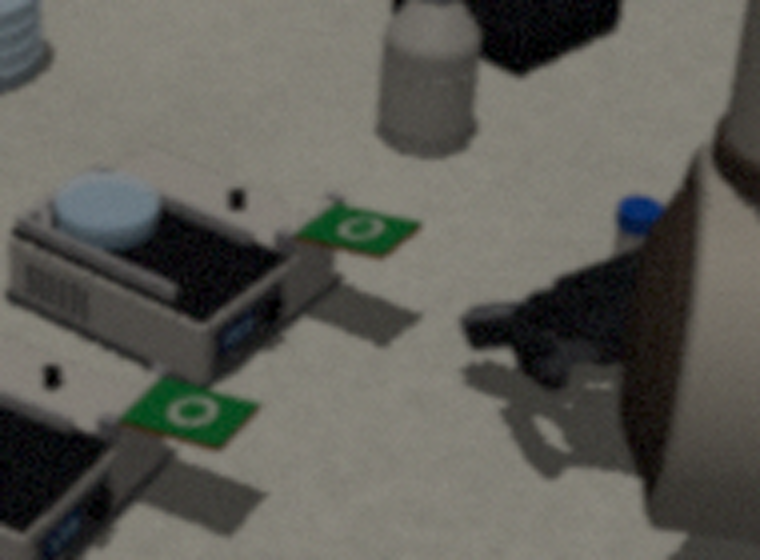

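View pics/scene4.png

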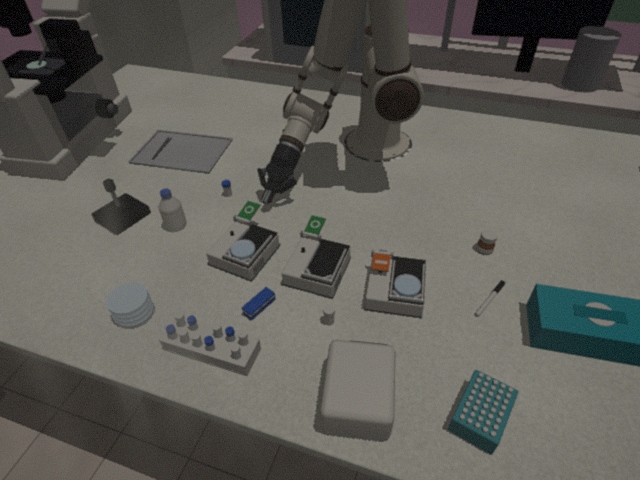

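The side view shows the fingers low and in front, with the tip at about (397,222). The flag edge is above and ahead of it at about (378,200), so the way under the flag is clear. Next I insert the tip and sweep the flag over.

Run:
```python
from h import *
p,r=flagpose(0,off=.016)
robot.move_l(p,0.1)
print("in",read_wrist_force().round(2),read_time_s())
for ph in range(0,91,15):
    p,r=flagpose(np.radians(ph)); robot.move_l(p,0.06,rot=r)
    F=read_wrist_force(); print(ph,F.round(2),round(read_time_s(),2))
    if np.linalg.norm(F)>25: break
for n in ("side",):
    im=vision.capture(n)
    y,x=(140,280)
    cv2.imwrite(f"pics/{n}5z.png",cv2.resize(im[y:y+140,x:x+190],None,fx=4,fy=4,interpolation=cv2.INTER_CUBIC)[:,:,::-1])
```

```text
in [-0.94  0.07  0.08] 12.7917
0 [-0.12 -0.81  0.76] 13.18
15 [ 0.5   0.43 -0.47] 13.56
30 [-0.35  0.7  -0.78] 13.95
45 [-0.05  0.74 -0.03] 14.36
60 [ 0.51  0.47 -0.18] 14.77
75 [ 0.2  -0.22 -0.02] 15.14
90 [-0.36  0.46 -0.65] 15.51
```

View pics/side5z.png

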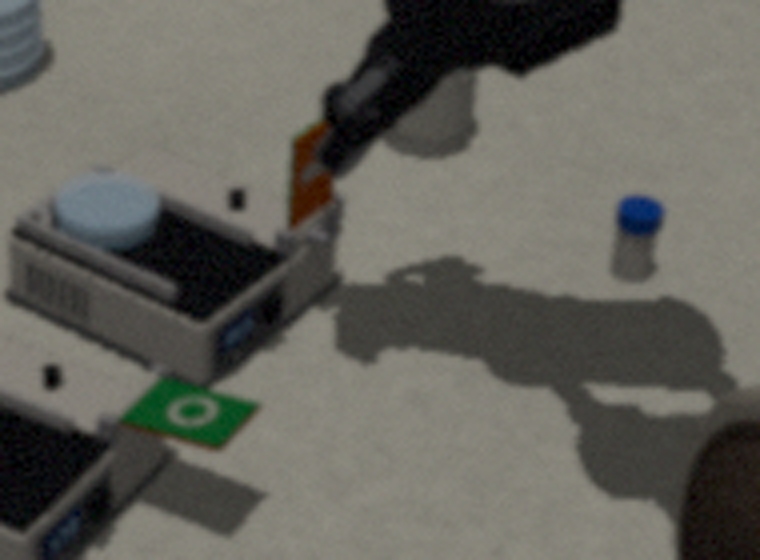

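The flag stands upright, orange face towards the fingertip at crop (320,170). I'll continue over.

Run:
```python
from h import *
for ph in range(105,181,15):
    p,r=flagpose(np.radians(ph)); robot.move_l(p,0.06,rot=r)
    F=read_wrist_force(); print(ph,F.round(2),round(read_time_s(),2))
    if np.linalg.norm(F)>20: break
for k in range(1,8):
    if F[2]>6: break
    robot.move_l(p-.001*k*u,0.03); F=read_wrist_force(); print(k,F.round(2),read_ee_pos().round(4))
robot.move_l(p+.09*u,0.15)
robot.move_pose([.50,-.22,.25],rot(0))
print(spotter and read_time_s(), read_wrist_force().round(2))
im=vision.capture("wrist"); cv2.imwrite("pics/wrist6.png",im[:,:,::-1])
im=vision.capture("side"); cv2.imwrite(f"pics/side6z.png",cv2.resize(im[140:340,150:420],None,fx=2.9,fy=2.9,interpolation=cv2.INTER_CUBIC)[:,:,::-1])
```

```text
105 [-0.38  0.12 -0.75] 15.93
120 [-0.61  0.35 -0.05] 16.28
135 [-0.61  0.8  -0.42] 16.64
150 [-0.33  0.03  0.09] 17.0
165 [0.19 0.35 0.11] 17.35
180 [-0.4  -0.44  0.87] 17.71
1 [-2.54  1.64  4.79] [ 0.5996 -0.2349  0.0709]
2 [-4.07  2.38 10.93] [ 0.5996 -0.2349  0.0708]
19.575 [ 0.8   0.   -0.61]
```

View pics/side6z.png

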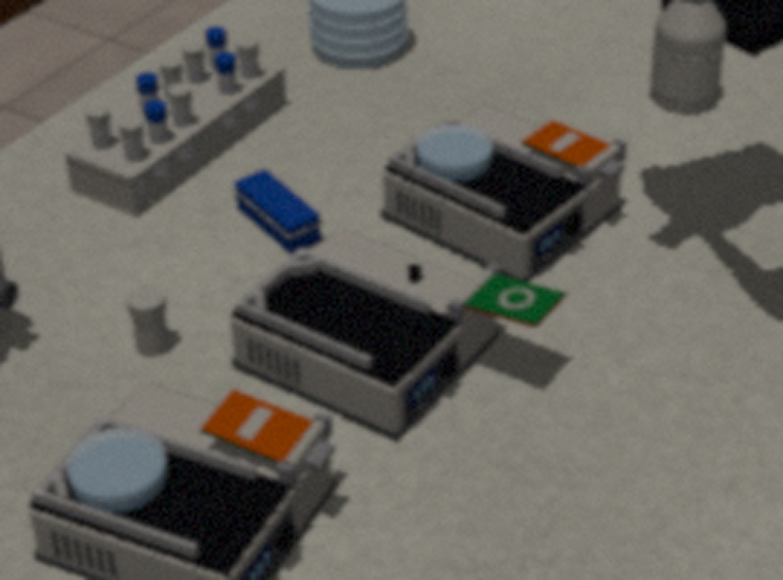

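View pics/wrist6.png

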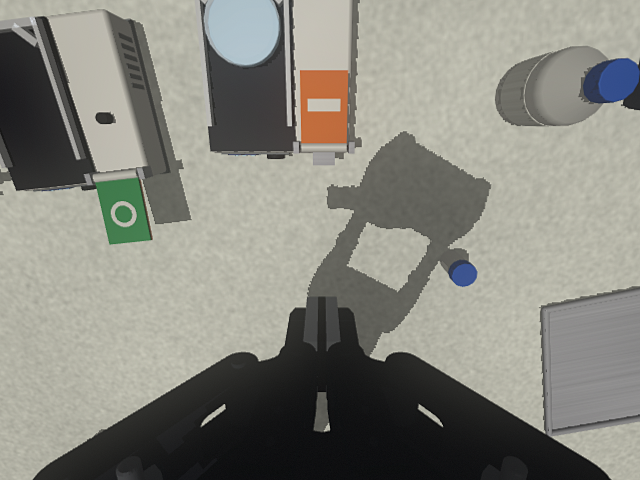

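Flag a lies flat with its orange face up, like flag b, and the dish sits at the back. I'll do one last dish check and hand in.

Run:
```python
from h import *
c=vision.calibration("side")
print(proj(c,HOME),[(d["centre"],d["p"]) for d in spotter.look_for("dish_a_center","side")])
workorder.job_done(); print(read_time_s())
```

```text
[[305.45514347 192.31169041]] [([307.1, 192.4], 0.9)]
the job is handed in; nothing more can be done
the job is handed in; nothing more can be done
```

I pushed dish a back along its bay with a closed fingertip until it was home, then flipped warmer a's flag right over. The job was handed in at about 20 s, well under the 51 s limit.

- **Dish:** the arm stalled against the back stop at about 9 N. With the finger withdrawn, the wrist camera put the dish within 1 px of the projected home point. A final check in the side view was within 2 px.
- **Flag:** the fingertip went under the free edge and swept the flag over its hinge. I pressed it onto its stop at about 11 N, and it stayed put when the finger lifted away. The pictures show it flat, orange face up, matching flag b.
- **Everything else:** the last pictures show warmers b and c with their flags, dish b, and the bystanders in view (vials, slide box, wash bottle) where they were. The jar and marker pen were outside the final views, but the arm did not go near them.

No check failed or disagreed.

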